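# Seat a capacitor in its mounting block and hold the block against the sprung stop

## Task

Take the tallest of the three capacitors out of the clear tray and push it, upright, fully home into the round pocket of the grey mounting block on the jig. Then slide the block along its channel against the sprung stop by pushing on its rear end, and hold it there with a steady push of about 10 N (the plunger pushed in about 20 mm, never to the end of its travel) so that a colleague can drive the screws: finish while still pressing, without letting go or backing off. Leave the other two capacitors standing.

Things in the scene. Friction and masses are not known exactly. Their poses are not given: they have to be found in the camera images.
- cap_tall: The tallest capacitor: an upright dark cylinder with white and red bands, aluminium top, 30 mm in diameter, 60 mm tall, about 70 g. It stands in one of the three cells of the clear tray. Origin: centre of its underside; z axis up along it. Two 3 mm terminal studs show on its top (they can be pressed on like the flat top).
- cap_slim: Another capacitor of the same colours, 22 mm in diameter, 40 mm tall, in another cell of the tray. Origin: centre of its underside. Leave it standing.
- cap_squat: Another capacitor of the same colours, 40 mm in diameter, 36 mm tall, in the third cell of the tray. Origin: centre of its underside. Leave it standing.
- tray: Fixed clear plastic tray, 100 mm (its x) by 200 mm (its y) and 14 mm high, floor and walls 3 mm, with two dividers as high as its walls that make three cells in a row along its y axis, 65 mm apart; a capacitor stands in each, on the floor 3 mm above the table. Origin: centre of its underside.
- block: Loose grey plastic mounting block, 90 mm (its x) by 70 mm (its y) by 30 mm high, about 0.4 kg, on the jig's plate between the rails, x axis along the jig's. Origin: centre of its underside, 8 mm above the table. Its +x end face points at the sprung stop; its -x end face is the rear end to push on. Its round pocket opens upward.
- block_hole0 (a point): Centre of the mouth of the block's round pocket, level with the block's top, 10 mm from the block's middle towards the stop. The pocket is 33 mm in diameter and 20 mm deep, with a 2 mm chamfer; a capacitor that is home stands 40 mm out of it.
- block_rear (a point): Centre of the block's rear end face (its -x face), 15 mm above the block's underside.
- jig: Fixed aluminium plate 320 (its x) by 110 by 8 mm. Origin: centre of its underside, on the table; x axis runs along the channel to the sprung stop. Two guide rails, 12 mm high, 10 mm wide, 73 mm apart, stand on it from x = -150 to +75 mm. The stop's grey housing (38 mm long, 60 wide, top 48 mm above the table) is centred at x = +141 mm.
- stop_pad: Black pad (10 mm thick along jig x, 50 mm wide, 26 mm high) on the plunger of the sprung stop. Origin: centre of the face that the block meets, 23 mm above the table; free, it lies at x = +75 mm in the jig's frame. Pushed, it slides along jig +x, up to 35 mm, against a plain spring of 500 N/m without preload: 20 mm in (x = +95 mm) is 10 N. It springs back when the push ends.
Not all that is in view belongs to the job. What is shaped like the cap_tall but yellow is not meant.

How it is judged:
By the outcome, as a careful person would: the job done as asked, in the order asked, and still so for the second after the job is handed in, while the arm keeps its last pose, push and grip.
It also fails if it takes over 56 s, if anything falls off the work surface, if the arm or the gripper's body presses on something with over 40 N, if the wrist force passes 120 N, or if a joint passes its speed limit or range.

## Robot

A 7-joint arm with a two-finger parallel gripper is mounted at the origin on the work surface. World frame = base frame: x ahead of the robot, y to its left, z up, the work surface at z = 0. Lengths are in m, angles in rad, forces in N, time in s.
With the tool pointing down it reaches from about 0.425 to 0.925 m from the base axis. Payload 6.8 kg.
Tool frame: the origin (TCP) lies at the very end of the fingers, on their centre line; the grasp point (between the pads) lies 19 mm behind it; z points along the fingers, y is the line along which they close (so a half turn about z gives the same grasp; the last joint's range is limited). The gripper opens to 85 mm and grips with 20 to 120 N. Pads are 22 mm wide; open, the fingers measure 114 mm over their backs; the gripper's body (76 mm by 85 mm) begins 54 mm behind the grasp point. The pads swing forward as they close: fully open they stand 13 mm farther back than shut.
Start: joints at [-0.108, 0.477, 0.022, 1.555, -0.011, 1.109, -0.083], TCP at [0.675, 0, 0.231] pointing down, gripper open.
Joint ranges: [-2.96, 2.96], [-0.34, 2.1], [-1.41, 1.46], [0.24, 2.44], [-1.37, 4.51], [0.17, 1.92], [-2.96, 2.96]. Speed limits (rad/s): [2.39, 2.39, 3.14, 3.14, 3.14, 3.14, 3.14].

## Interface

Orientations are given as a unit quaternion [w, x, y, z].
In Python, from station import * gives the robot as it stands.
- The arm moves only by the tool jog_arm, never from a script. Its argument "moves" is one flat list of numbers, 7 for each row, row after row: the shift along the tool's x, y, z normalised to -1 to 1, where 1 is 20 mm, then the turn, a rotation vector about the tool's x, y, z normalised to -1 to 1, where 1 is 4 degrees, then the opening, from 0 (shut) to 1 (fully open). In form: [x, y, z, rx, ry, rz, claw, x, y, z, rx, ry, rz, claw, ...]. A call has exactly 8 rows; each row shifts and turns the commanded pose from where the row before left it, along the tool's axes as they then stand; what a row does not reach is not made up. A row lasts 1/12 s, in which the tool goes at most 41.7 mm and 7.16 degrees, less where a joint would pass 70% of its speed; a pose out of reach is approached as far as the arm can. A call with a number of a shift or a turn outside -1 to 1 is refused whole. A call with a gripper value outside its range is refused whole. The fingers move at their own pace and stop on an object; "grip_force" is the grip in N (left out, the last holds). Time passes only in rows, so rows that do not move let the fingers close, or fill a call up. It gives the time, the measured TCP pose, the force, the opening and the grip force at its end, in the units of the state.
- get_obs(): the state, without advancing time (a new reading comes with each control period).
- read_camera(name): name is "scene" or "side" or "wrist"; returns a dict with "color" (420x560x3 uint8, blue, green, red), "fx", "fy", "cx", "cy" (pixels), "k1" (the pictures are not rectified: a ray, as slopes to the right and down, at radius r is drawn at 1 + k1 r^2 times it, then the intrinsics apply), "rvec" (rotation vector, rad) and "tvec" (3), from world to camera coordinates, as OpenCV has them. Camera axes: x right, y down, z forward; pixel columns grow to the right and rows downward; lengths in m; the calibration is good to about 2 mm. A picture is of the moment at which its call begins. There is no depth.
- hand_in(): hands the job in; it is judged then, once.
The state is a dict: "t": time; "q": joint angles; "joint_vel": joint speeds; "joint_torque": joint torques, N m; "eef_pos": TCP position; "tool_rot": TCP orientation; "contact_force": force on the tool from outside, world axes, zero at the start; "torque": the same for the moment, N m; "gripper_width": opening from 0.0 (shut) to 1.0 (fully open); "grasp_force": force on a finger pad.
Only numpy, scipy, OpenCV 4.12 (cv2) and the standard library are available. Lean on these libraries where they do the work, as an engineer would, in place of code of your own. Each camera call takes 0.05 s, during which the arm holds its last target. There are 200 camera calls.

## Working session

There is one attempt and no reset: what is moved stays moved. The work goes in short steps, Python scripts to look and compute and a tool call to move; the robot and the scene stay as the last step left them, time stands still between calls to the robot, and variables do not carry over. Pictures are saved under pics/ and viewed, at most 10 in all, crops included, and the job is handed in when it is done.

Besides the shell and the picture viewer there is one more tool, called after "Request:" by a JSON object that holds its "method" and its "body". jog_arm: Moves the arm, as the interface text tells. Scaled input: -1 to 1 covers 20 mm each way for a shift and 4 degrees each way for a turn. Its arguments: {"type":"object","properties":{"moves":{"type":"array"},"grip_force":{"type":"number"}},"required":["moves"]}

```bash
mkdir -p pics; python3 - <<'E'
from station import *
import cv2,numpy as np
ims=[]
for n in("scene","side"):
    c=read_camera(n); cv2.imwrite(f"pics/{n}0.png",c["color"])
    np.savez(f"{n}0.npz",**{k:np.array(v) for k,v in c.items()})
    print(n,c["fx"],c["cx"],c["cy"],c["k1"],c["rvec"],c["tvec"])
o=get_obs();print(o)
E
```

```text
scene 517.1079352428284 281.8447009047294 207.08155460763908 -0.06657797534871668 [ 2.05225102  1.09652171 -0.49495227] [-0.36807494 -0.19456357  1.38091841]
side 429.83735115615565 271.4454149677033 204.3208957062797 -0.01891232203162181 [ 0.73888157 -2.52871447  1.2521514 ] [0.48492321 0.16270973 0.7231431 ]
{'t': 0.1, 'q': array([-0.10812133,  0.47770824,  0.02236258,  1.5562958 , -0.01150162,
        1.10932354, -0.08310843]), 'joint_vel': array([-0.00151472, -0.00299496,  0.00063731, -0.00352924,  0.00080349,
        0.00124256, -0.00143588]), 'joint_torque': array([ 5.69385389e-03, -5.97765398e+01,  1.61440808e+00, -2.81952703e+01,
        1.29656185e-02,  5.02699884e-03, -1.13572563e-05]), 'eef_pos': array([ 6.74488578e-01, -6.39002612e-06,  2.30453480e-01]), 'tool_rot': array([-5.22604355e-04,  7.07101222e-01,  7.07111884e-01, -6.09985860e-04]), 'contact_force': array([ 0.70277526,  0.03759417, -0.07886021]), 'torque': array([-0.00553897,  0.00357063, -0.01279987]), 'grasp_force': 0.0, 'gripper_width': 1.002012348430609}
```

View pics/scene0.png

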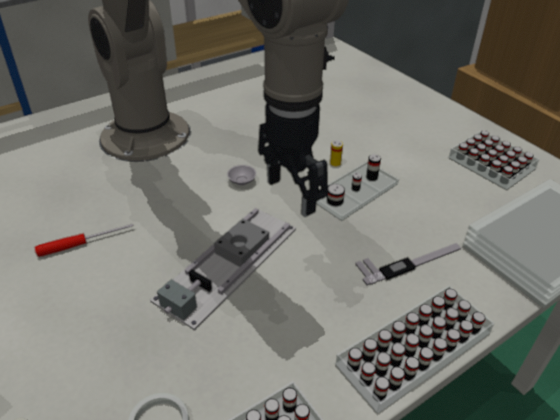

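View pics/side0.png

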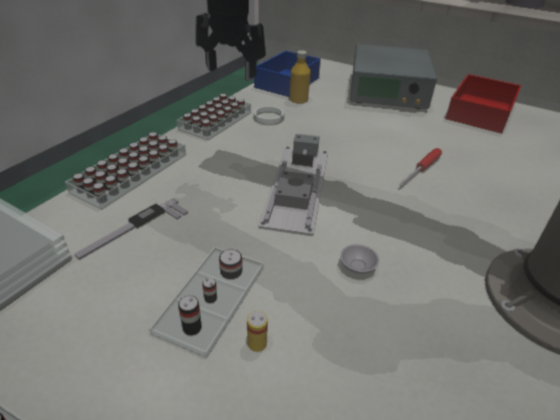

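Scene: tall cap top (374,158), slim (357,176), squat (336,189); yellow decoy (336,146); pocket (239,242); stop housing (177,295). Side: tall (190,300), slim (210,283), squat (231,255), yellow (257,318), pocket (296,182). The tray rack capacitors are not candidates. The pick is the tall dark one at the tray's end cell; I'll check it in a close crop.

```bash
cat > h.py <<'E'
import numpy as np,cv2
from scipy.spatial.transform import Rotation as R
def load(n): return dict(np.load(n+".npz"))
def ray(c,p):
    d=np.array([(p[0]-c["cx"])/c["fx"],(p[1]-c["cy"])/c["fy"]]);u=d.copy()
    for _ in range(10): u=d/(1+c["k1"]*(u@u))
    M=cv2.Rodrigues(c["rvec"])[0];t=c["tvec"].ravel()
    v=M.T@np.r_[u,1];return -M.T@t,v/np.linalg.norm(v)
def tri(obs):
    A=0;b=0
    for c,p in obs:
        o,v=ray(c,p);P=np.eye(3)-np.outer(v,v);A=A+P;b=b+P@o
    X=np.linalg.solve(A,b)
    return X,max(np.linalg.norm((np.eye(3)-np.outer(ray(c,p)[1],ray(c,p)[1]))@(X-ray(c,p)[0])) for c,p in obs)
def onz(c,p,z):
    o,v=ray(c,p);return o+v*(z-o[2])/v[2]
def proj(c,X):
    M=cv2.Rodrigues(c["rvec"])[0];x=M@np.asarray(X)+c["tvec"].ravel();u=x[:2]/x[2]
    u=u*(1+c["k1"]*(u@u));return np.array([c["fx"]*u[0]+c["cx"],c["fy"]*u[1]+c["cy"]])
E
python3 - <<'E'
from h import *
s,d=load("scene0"),load("side0")
for n,a,b in[("tall",(374,158),(190,300)),("slim",(357,176),(210,283)),("squat",(336,189),(231,255)),("yel",(336,146),(257,318)),("pocket",(239,242),(296,182))]:
    print(n,*[np.round(x,4) for x in tri([(s,a),(d,b)])])
def crop(c,x,y,w,h,k):return cv2.resize(c["color"][y:y+h,x:x+w],None,fx=k,fy=k,interpolation=cv2.INTER_CUBIC)
A=crop(s,315,135,100,75,4);B=crop(d,150,240,100,75,4);C=crop(s,140,200,160,120,2.5);D=crop(d,250,125,100,75,4)
C=C[:300,:400]
cv2.imwrite("pics/crop.png",np.vstack([np.hstack([A,B]),np.hstack([C,D])]))
E
```

```text
tall [0.4828 0.3737 0.0626] 0.0018
slim [0.4927 0.3167 0.0401] 0.0017
squat [0.5028 0.2469 0.0395] 0.002
yel [0.3857 0.3407 0.0536] 0.0007
pocket [ 0.5222 -0.0143  0.0329] 0.0027
```

View pics/crop.png

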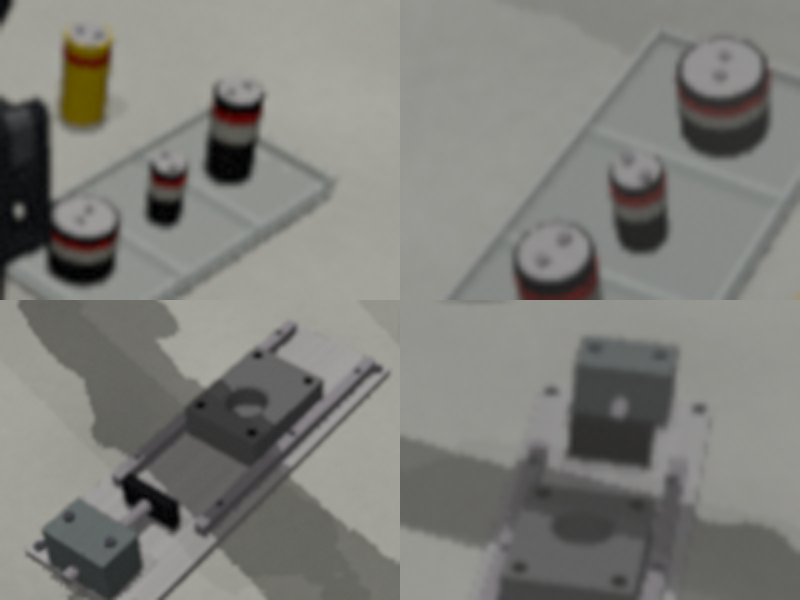

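Crop: the tall dark cap (scene 374.8,157; side 188.8,302.5) is the right one, and the yellow one stands outside the tray. Four screw holes on the block and two on the housing are visible for the jig's direction.

```bash
python3 - <<'E'
from h import *
s,d=load("scene0"),load("side0")
A=lambda x,y:(315+x/4,135+y/4)
B=lambda x,y:(150+(x-400)/4,240+y/4)
C=lambda x,y:(140+x/2.5,200+(y-300)/2.5)
D=lambda x,y:(250+(x-400)/4,125+(y-300)/4)
for n,a,b in[("tall",A(239,88),B(555,252)),("slim",A(168,163),B(638,168)),("squat",A(84,215),B(724,65)),("pocket",C(246,402),D(583,525)),
 ("h1",C(258,355),D(519,567)),("h1b",C(258,355),D(620,580)),("h2",C(319,380),D(519,567)),("h3",C(200,405),D(641,504)),("h4",C(253,433),D(543,492)),
 ("s1",C(70,517),D(660,355)),("s2",C(110,542),D(594,347))]:
    print(n,*[np.round(x,4) for x in tri([(s,a),(d,b)])])
for n,a in[("h1",(258,355)),("h2",(319,380)),("h3",(200,405)),("h4",(253,433)),("pk",(246,402))]:print(n,onz(s,C(*a),.038)[:2].round(4))
for n,a in[("h2",(519,567)),("h1",(620,580)),("h3",(641,504)),("h4",(543,492)),("pk",(583,525))]:print(n,onz(d,D(*a),.038)[:2].round(4))
for n,a in[("s1",(70,517)),("s2",(110,542))]:print(n,onz(s,C(*a),.048)[:2].round(4))
for n,a in[("s1",(660,355)),("s2",(594,347))]:print(n,onz(d,D(*a),.048)[:2].round(4))
E
```

```text
tall [0.4806 0.3785 0.0623] 0.0014
slim [0.4935 0.3162 0.0415] 0.0014
squat [0.5014 0.2484 0.0385] 0.0018
pocket [ 0.5219 -0.0143  0.0354] 0.0017
h1 [0.5126 0.0273 0.0463] 0.021
h1b [0.4806 0.0211 0.0371] 0.0021
h2 [0.531  0.0444 0.038 ] 0.0056
h3 [ 0.5049 -0.0472  0.0365] 0.0025
h4 [ 0.5553 -0.028   0.0367] 0.0021
s1 [ 0.5646 -0.1843  0.0471] 0.002
s2 [ 0.6023 -0.1704  0.0477] 0.0013
h1 [0.4836 0.0215]
h2 [0.5364 0.0471]
h3 [ 0.509  -0.0467]
h4 [ 0.5585 -0.0276]
pk [ 0.526  -0.0147]
h2 [0.5281 0.039 ]
h1 [0.4791 0.02  ]
h3 [ 0.5028 -0.048 ]
h4 [ 0.5533 -0.0284]
pk [ 0.5193 -0.0128]
s1 [ 0.5675 -0.1835]
s2 [ 0.6039 -0.1698]
s1 [ 0.5633 -0.1855]
s2 [ 0.6017 -0.1716]
```

```bash
python3 - <<'E'
from h import *
from station import *
c=read_camera("wrist");np.savez("w0.npz",**{k:np.array(v) for k,v in c.items()})
c=load("w0")
M=cv2.Rodrigues(c["rvec"])[0];print("cam",(-M.T@c["tvec"].ravel()).round(3),"fwd",M[2].round(2),"right",M[0].round(2),c["fx"],c["k1"])
for X in[(.5215,-.0145,.038),(.58,-.17,.048),(.48,.378,.063),(.675,0,.23)]:print(proj(c,X).round(0))
E
```

```text
cam [0.674 0.084 0.372] fwd [-0.   -0.33 -0.95] right [ 1.  0. -0.] 344.2336283934752 -0.07080865609746384
[132. 190.]
[199. 322.]
[  54. -238.]
[282. 275.]
```

Request:
{"method": "jog_arm", "body": {"moves": [1, -0.5, 0, 0, 0, 0, 1, 1, -0.5, 0, 0, 0, 0, 1, 1, -0.5, 0, 0, 0, 0, 1, 1, -0.5, 0, 0, 0, 0, 1, 1, -0.5, 0, 0, 0, 0, 1, 1, -0.5, 0, 0, 0, 0, 1, 1, -0.5, 0, 0, 0, 0, 1, 1, -0.5, 0, 0, 0, 0, 1]}}

```text
t: 0.82
eef_pos: [0.5942, 0.1608, 0.231]
tool_rot: [-0.0, 0.707, 0.707, -0.0]
contact_force: [0.3, 0.2, -0.6]
gripper_width: 1.0
grasp_force: 0.0
```

Request:
{"method": "jog_arm", "body": {"moves": [1, -0.7, 0, 0, 0, -0.3, 1, 1, -0.7, 0, 0, 0, -0.3, 1, 1, -0.7, 0, 0, 0, -0.3, 1, 1, -0.7, 0, 0, 0, -0.3, 1, 1, -0.7, 0, 0, 0, -0.3, 1, 1, -0.7, 0, 0, 0, -0.3, 1, 1, -0.7, 0, 0, 0, -0.2, 1, 1, -0.7, 0, 0, 0, -0.2, 1]}}

```text
t: 1.48
eef_pos: [0.4709, 0.312, 0.2311]
tool_rot: [-0.0, 0.651, 0.759, -0.0]
contact_force: [0.3, 0.1, 0.8]
gripper_width: 1.001
grasp_force: 0.0
```

```bash
python3 - <<'E'
from h import *
from station import *
c=read_camera("wrist");np.savez("w1.npz",**{k:np.array(v) for k,v in c.items()})
o=get_obs();print(o["t"],o["eef_pos"],o["tool_rot"])
c=load("w1")
for X in[(.4806,.3785,.063),(.4935,.316,.043),(.5014,.248,.039)]:print(proj(c,X).round(0))
w=load("w0");k=w["color"][120:270,40:240]
cv2.imwrite("pics/w01.png",np.hstack([cv2.resize(c["color"],(400,300)),cv2.resize(k,(400,300),interpolation=cv2.INTER_CUBIC)]))
E
```

```text
1.5333 [0.46663729 0.31692223 0.23117406] [-1.73949787e-03  6.47679857e-01  7.61910609e-01  3.19615724e-05]
[303. 111.]
[304. 176.]
[300. 238.]
```

View pics/w01.png

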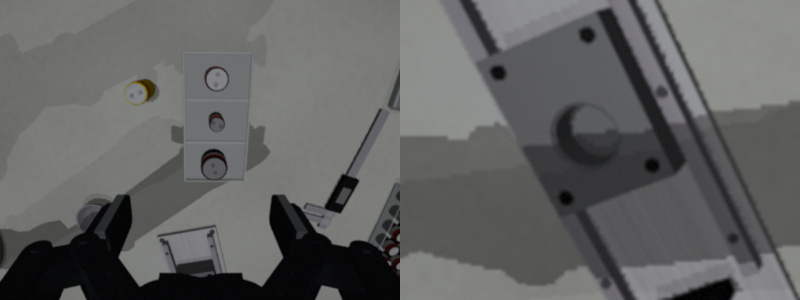

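Wrist: the tall cap's top at (304,109), clear in the top cell; slim and squat below it. In w0 the pocket mouth is at about (132.8,187.3), 4 holes around it. All fit the triangulation.

```bash
python3 - <<'E'
from h import *
s,d,w0,w1=map(load,("scene0","side0","w0","w1"))
A=lambda x,y:(315+x/4,135+y/4)
B=lambda x,y:(150+(x-400)/4,240+y/4)
C=lambda x,y:(140+x/2.5,200+(y-300)/2.5)
D=lambda x,y:(250+(x-400)/4,125+(y-300)/4)
W=lambda x,y:(40+(x-400)/2,120+y/2)
# refine cap top in w1 by bright blob
g=cv2.cvtColor(w1["color"],cv2.COLOR_BGR2GRAY)[90:130,283:325];_,m=cv2.threshold(g,0,255,cv2.THRESH_OTSU)
for c in cv2.findContours(m,0,2)[0]:
    if cv2.contourArea(c)>100: print("blob",cv2.minEnclosingCircle(c),np.array(cv2.minEnclosingCircle(c)[0])+[283,90])
P=(303.8,109.2)
print("tall",tri([(s,A(239,88)),(d,B(555,252)),(w1,P)]),onz(w1,P,.063))
print("pk",tri([(s,C(246,402)),(d,D(583,525)),(w0,W(585.5,134.5))]),onz(w0,W(585.5,134.5),.038))
H=[onz(w0,W(*p),.038)[:2] for p in[(499,73),(587,35),(652,165),(566,198)]];print(np.round(H,4),np.mean(H,0))
v=H[3]-H[0]+H[2]-H[1];print("jig x ang",np.degrees(np.arctan2(v[1],v[0])))
E
```

```text
blob ((20.5, 19.5), 28.2932071685791) [303.5 109.5]
tall (array([0.48049727, 0.37922426, 0.06225305]), np.float64(0.001859663758993143)) [0.48060923 0.38016992 0.063     ]
pk (array([ 0.52152438, -0.0136057 ,  0.03530868]), np.float64(0.0020007921106578665)) [ 0.52267683 -0.01201406  0.038     ]
[[ 0.4822  0.0202]
 [ 0.5302  0.0386]
 [ 0.5556 -0.0285]
 [ 0.5071 -0.0469]] [ 0.51877579 -0.00414961]
jig x ang -69.45441240828937
```

Request:
{"method": "jog_arm", "body": {"moves": [0.7, 0.3, 0, 0, 0, 0, 1, 0.7, 0.3, 0, 0, 0, 0, 1, 0.7, 0.3, 0, 0, 0, 0, 1, 0.7, 0.3, 0, 0, 0, 0, 1, 0, 0, 1, 0, 0, 0, 1, 0, 0, 1, 0, 0, 0, 1, 0, 0, 1, 0, 0, 0, 1, 0, 0, 1, 0, 0, 0, 1]}}

```text
t: 2.2
eef_pos: [0.487, 0.3701, 0.1502]
tool_rot: [0.0, 0.651, 0.759, -0.0]
contact_force: [-0.5, -0.1, -0.3]
gripper_width: 1.0
grasp_force: 0.0
```

```bash
python3 - <<'E'
from h import *
from station import *
c=read_camera("wrist");np.savez("w2.npz",**{k:np.array(v) for k,v in c.items()})
o=get_obs();print(o["t"],o["eef_pos"],o["tool_rot"])
c=load("w2");p=proj(c,(.4806,.379,.063));print(p, proj(c,(.4806,.394,.063)),proj(c,(.4806,.364,.063)))
x,y=p.astype(int);k=c["color"][max(y-75,0):y+75,x-100:x+100];print(max(y-75,0),x-100)
cv2.imwrite("pics/w2.png",cv2.resize(k,None,fx=3,fy=3,interpolation=cv2.INTER_CUBIC))
E
```

```text
2.25 [0.48501571 0.36838545 0.14597214] [-4.80516986e-04  6.50730192e-01  7.59301470e-01 -3.35617441e-03]
[273.76719332 198.9164187 ] [276.98042255 178.37509994] [270.68283497 218.65821407]
123 173
```

View pics/w2.png

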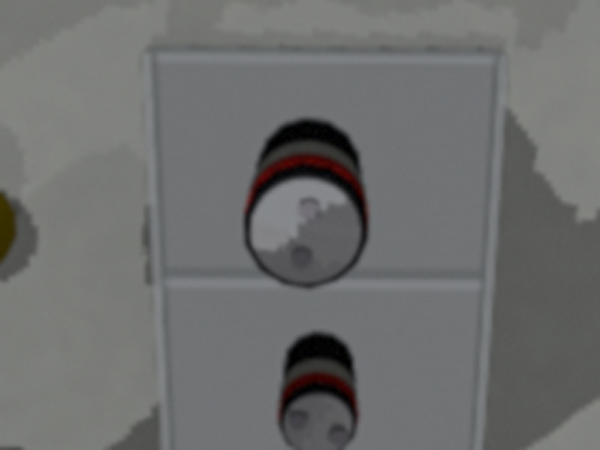

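The disc centre is at about (275.3,199.3), predicted (273.8,198.9): agreement within 1–2 mm. Descending.

Request:
{"method": "jog_arm", "body": {"moves": [0.5, -0.2, 0, 0, 0, 0, 1, 0, 0, 1, 0, 0, 0, 1, 0, 0, 1, 0, 0, 0, 1, 0, 0, 1, 0, 0, 0, 1, 0, 0, 1, 0, 0, 0, 1, 0, 0, 1, 0, 0, 0, 1, 0, 0, 1, 0, 0, 0, 1, 0, 0, 0, 0, 0, 0, 1]}}

```text
t: 2.92
eef_pos: [0.4798, 0.3793, 0.0291]
tool_rot: [-0.0, 0.651, 0.759, -0.002]
contact_force: [-1.2, -0.3, -1.3]
gripper_width: 1.001
grasp_force: 0.0
```

```bash
python3 - <<'E'
from h import *
from station import *
for i in range(4):
    c=read_camera("side" if i<3 else "wrist"); o=get_obs();print(o["t"],o["eef_pos"].round(4),o["contact_force"].round(1))
np.savez("w3.npz",**{k:np.array(v) for k,v in c.items()})
cv2.imwrite("pics/w3.png",c["color"])
c=load("w3");print(proj(c,(.481,.379,.063)),proj(c,o["eef_pos"]*[1,1,0]+[0,0,.063]))
E
```

```text
2.9667 [0.4806 0.3799 0.0309] [ 0.2 -0.4  0.4]
3.0167 [0.4816 0.3806 0.0322] [-0.2 -0.6  0.6]
3.0667 [0.4822 0.3809 0.033 ] [0.3 0.8 0.1]
3.1167 [0.4825 0.381  0.0333] [-0.2  0.5  0.9]
[277.64164645 319.35897722] [282.08423013 315.7093496 ]
```

View pics/w3.png

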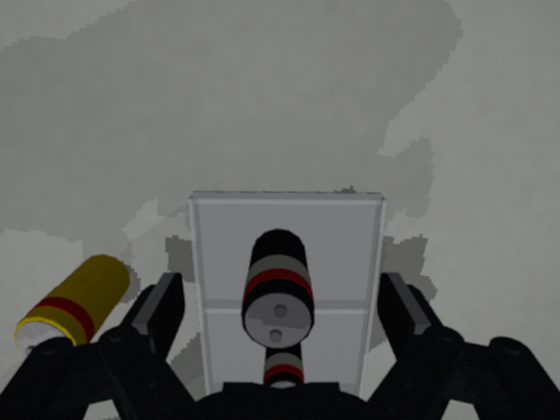

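The cap stands centred between the open pads, top at (278,317) against the tool axis at (282,316). Gripping.

Request:
{"method": "jog_arm", "body": {"moves": [0, -0.1, 0.15, 0, 0, 0, 0.2, 0, 0, 0, 0, 0, 0, 0.2, 0, 0, 0, 0, 0, 0, 0.2, 0, 0, 0, 0, 0, 0, 0.2, 0, 0, 0, 0, 0, 0, 0.2, 0, 0, 0, 0, 0, 0, 0.2, 0, 0, 0, 0, 0, 0, 0.2, 0, 0, 0, 0, 0, 0, 0.2], "grip_force": 50}}

```text
t: 3.78
eef_pos: [0.4799, 0.3795, 0.0288]
tool_rot: [0.0, 0.651, 0.759, 0.0]
contact_force: [-0.8, -1.1, 5.3]
gripper_width: 0.338
grasp_force: 49.1
```

Request:
{"method": "jog_arm", "body": {"moves": [0, 0, -0.5, 0, 0, 0, 0.2, 0, 0, -1, 0, 0, 0, 0.2, 0, 0, -1, 0, 0, 0, 0.2, 0, 0, -1, 0, 0, 0, 0.2, 0, 0, -1, 0, 0, 0, 0.2, 0, 0, -1, 0, 0, 0, 0.2, -0.5, 0, -0.5, 0, 0, -0.4, 0.2, -1, 0, 0, 0, 0, -0.4, 0.2]}}

```text
t: 4.45
eef_pos: [0.4848, 0.3535, 0.1517]
tool_rot: [-0.0, 0.627, 0.779, 0.003]
contact_force: [1.1, -0.1, -0.8]
gripper_width: 0.339
grasp_force: 49.3
```

Request:
{"method": "jog_arm", "body": {"moves": [-1, 0, 0, 0, 0, -0.4, 0.2, -1, 0, 0, 0, 0, -0.4, 0.2, -1, 0, 0, 0, 0, -0.4, 0.2, -1, 0, 0, 0, 0, -0.4, 0.2, -1, 0, 0, 0, 0, -0.4, 0.2, -1, 0, 0, 0, 0, 0, 0.2, -1, 0, 0, 0, 0, 0, 0.2, -1, 0, 0, 0, 0, 0, 0.2]}}

```text
t: 5.12
eef_pos: [0.5314, 0.1959, 0.1486]
tool_rot: [-0.0, 0.574, 0.819, -0.0]
contact_force: [-0.8, -0.2, -1.0]
gripper_width: 0.338
grasp_force: 49.3
```

```bash
cat > g.py <<'E'
from h import *
from station import *
def go(X):
    o=get_obs();q=o["tool_rot"];r=R.from_quat(np.r_[q[1:],q[0]]).as_matrix()
    print(o["t"],o["eef_pos"].round(4),"xang",np.degrees(np.arctan2(r[1,0],r[0,0])).round(2),"z",r[:,2].round(4),"F",o["contact_force"].round(1),"w",o["gripper_width"].round(3))
    print("units",(r.T@(np.array(X)-o["eef_pos"])/.02).round(2))
E
python3 -c "
from g import *
go((.522,-.013,.12))"
```

```text
Traceback (most recent call last):
  File "g.py", line 5, in go
    print(o["t"],o["eef_pos"].round(4),"xang",np.degrees(np.arctan2(r[1,0],r[0,0])).round(2),"z",r[:,2].round(4),"F",o["contact_force"].round(1),"w",o["gripper_width"].round(3))
                                                                                                                                                     ^^^^^^^^^^^^^^^^^^^^^^^^
AttributeError: 'float' object has no attribute 'round'
```

Request:
{"method": "jog_arm", "body": {"moves": [-1, -0.5, 0, 0, 0, 0, 0.2, -1, -0.5, 0, 0, 0, 0, 0.2, -1, -0.5, 0, 0, 0, 0, 0.2, -1, -0.5, 0, 0, 0, 0, 0.2, -1, -0.5, 0, 0, 0, 0, 0.2, -1, -0.5, 0, 0, 0, 0, 0.2, -1, -0.5, 0, 0, 0, 0, 0.2, -1, -0.5, 0, 0, 0, 0, 0.2]}}

```text
t: 5.78
eef_pos: [0.5105, 0.0182, 0.1486]
tool_rot: [-0.0, 0.574, 0.819, 0.0]
contact_force: [-0.2, 0.2, -0.9]
gripper_width: 0.334
grasp_force: 49.4
```

Request:
{"method": "jog_arm", "body": {"moves": [-0.8, 0, 0, 0, 0, 0, 0.2, -0.8, 0, 0.5, 0, 0, 0, 0.2, 0, 0, 1, 0, 0, 0, 0.2, 0, 0, 0.5, 0, 0, 0, 0.2, 0, 0, 0, 0, 0, 0, 0.2, 0, 0, 0, 0, 0, 0, 0.2, 0, 0, 0, 0, 0, 0, 0.2, 0, 0, 0, 0, 0, 0, 0.2]}}

```text
t: 6.45
eef_pos: [0.5225, -0.0102, 0.1092]
tool_rot: [0.0, 0.573, 0.819, 0.001]
contact_force: [0.4, -0.1, -1.3]
gripper_width: 0.337
grasp_force: 49.4
```

```bash
sed -i 's/"w",o\["gripper_width"\].round(3)/"w",round(float(o["gripper_width"]),3)/' g.py
python3 - <<'E'
from g import *
go((.522,-.013,.08))
ims=[]
for n,(x,y,w,h,k) in dict(wrist=(0,0,560,420,5/7),scene=(180,150,100,75,4),side=(250,125,100,75,4)).items():
    c=read_camera(n);np.savez(n+"4.npz",**{k_:np.array(v) for k_,v in c.items()})
    ims.append(cv2.resize(c["color"][y:y+h,x:x+w],(400,300),interpolation=cv2.INTER_CUBIC)); print(n,proj(load(n+"4"),(.522,-.013,.038)).round(1))
go((.522,-.013,.08))
cv2.imwrite("pics/m4.png",np.vstack([np.hstack(ims[:2]),np.hstack([ims[2],ims[2]*0])]))
E
```

```text
6.45 [ 0.5225 -0.0102  0.1092] xang 110.06 z [ 1.4e-03  3.0e-04 -1.0e+00] F [ 0.4 -0.1 -1.3] w 0.337
units [-0.12 -0.07  1.46]
wrist [278.5 223.8]
scene [238.1 239.3]
side [294.7 180.8]
6.6 [ 0.5223 -0.0105  0.1089] xang 110.03 z [ 1.1e-03  1.0e-04 -1.0e+00] F [ 0.1 -0.2 -0.8] w 0.338
units [-0.11 -0.06  1.45]
```

View pics/m4.png

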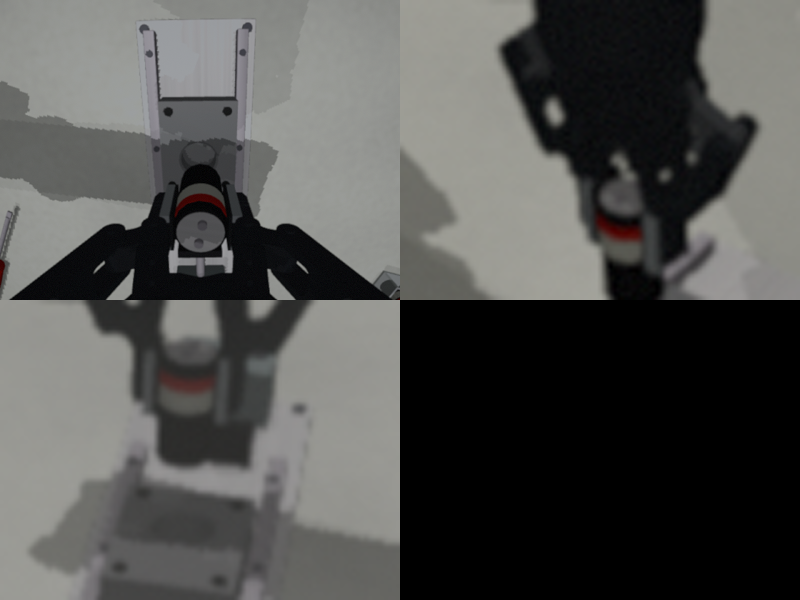

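Wrist: cap top at ≈(281,326), block's rear holes at (235,155) and (318,155), pocket just beyond the cap at ≈(276,217). Scene: cap top (236.8,198.8); side: (297.8,137.5). I'll work out the offset.

```bash
python3 - <<'E'
from g import *
w,s,d=map(load,("wrist4","scene4","side4"))
g=cv2.cvtColor(w["color"],cv2.COLOR_BGR2GRAY)
def dark(x,y,r=8):
    p=g[y-r:y+r+1,x-r:x+r+1].astype(float);p=np.clip(np.median(p)-15-p,0,None);Y,X=np.mgrid[-r:r+1,-r:r+1];return (x+(p*X).sum()/p.sum(),y+(p*Y).sum()/p.sum())
hs=[dark(235,155),dark(318,155)];print(hs)
H=[onz(w,h,.038)[:2] for h in hs];m=np.mean(H,0);print(np.round(H,4),"jig y ang",np.degrees(np.arctan2(*(H[1]-H[0])[::-1])))
a=np.radians(-69.5);ux=np.array([np.cos(a),np.sin(a)]);print("pocket from rear holes",m+ux*.046)
print("cap top wrist",onz(w,(281.4,326),.1425),"tri",tri([(w,(281.4,326)),(s,(236.75,198.75)),(d,(297.75,137.5))]))
print("scene/side onz",onz(s,(236.75,198.75),.1425),onz(d,(297.75,137.5),.1425))
cv2.imwrite("pics/w4c.png",cv2.resize(w["color"][130:370,200:360],(400,600),interpolation=cv2.INTER_CUBIC))
E
```

```text
[(np.float64(235.19926312557567), np.float64(156.120970217992)), (np.float64(318.01004592422504), np.float64(155.22904707233064))]
[[0.4809 0.0206]
 [0.5294 0.0389]] jig y ang 20.659838017249136
pocket from rear holes [ 0.52128086 -0.01333408]
cap top wrist [ 0.52325559 -0.01221612  0.1425    ] tri (array([ 0.52275658, -0.01209586,  0.14267789]), np.float64(0.0014869456763381935))
scene/side onz [ 0.52375848 -0.01146665  0.1425    ] [ 0.52198091 -0.01373126  0.1425    ]
```

View pics/w4c.png

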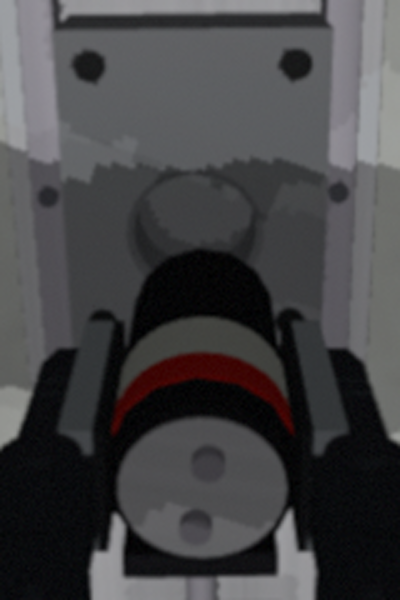

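```bash
python3 - <<'E'
from g import *
w=load("wrist4")
P=np.array([.5213,-.0133,.038]);t=np.radians(110);X=np.array([np.cos(t),np.sin(t),0]);Y=np.array([np.sin(t),-np.cos(t),0])
for n,q in dict(c=P,rear=P+X*.0165,l=P-Y*.0165,r=P+Y*.0165).items():print(n,proj(w,q).round(1),((proj(w,q)-[200,130])*2.5).round())
C=np.array([.5232,-.0122,.0828])
print("cap bottom rear edge",((proj(w,C+X*.015)-[200,130])*2.5).round())
E
```

```text
c [277.4 223.9] [194. 235.]
rear [277.4 200.4] [193. 176.]
l [252.7 223.9] [132. 235.]
r [302.1 223.9] [255. 235.]
cap bottom rear edge [202. 247.]
```

Request:
{"method": "jog_arm", "body": {"moves": [0, -0.1, 0.5, 0, 0, 0, 0.2, 0, 0, 0.5, 0, 0, 0, 0.2, 0, 0, 0.5, 0, 0, 0, 0.2, 0, 0, 0, 0, 0, 0, 0.2, 0, 0, 0, 0, 0, 0, 0.2, 0, 0, 0, 0, 0, 0, 0.2, 0, 0, 0, 0, 0, 0, 0.2, 0, 0, 0, 0, 0, 0, 0.2]}}

```text
t: 7.27
eef_pos: [0.5204, -0.0115, 0.0786]
tool_rot: [0.0, 0.574, 0.819, 0.0]
contact_force: [-1.1, -0.0, 0.3]
gripper_width: 0.339
grasp_force: 49.4
```

Request:
{"method": "jog_arm", "body": {"moves": [0, 0, 0.4, 0, 0, 0, 0.2, 0, 0, 0.4, 0, 0, 0, 0.2, 0, 0, 0.2, 0, 0, 0, 0.2, 0, 0, 0.1, 0, 0, 0, 0.2, 0, 0, 0, 0, 0, 0, 0.2, 0, 0, 0, 0, 0, 0, 0.2, 0, 0, 0, 0, 0, 0, 0.2, 0, 0, 0, 0, 0, 0, 0.2]}}

```text
t: 7.93
eef_pos: [0.5202, -0.0115, 0.0565]
tool_rot: [0.0, 0.574, 0.819, 0.0]
contact_force: [0.5, -0.4, -1.4]
gripper_width: 0.34
grasp_force: 49.5
```

Request:
{"method": "jog_arm", "body": {"moves": [0, 0, 0.2, 0, 0, 0, 0.2, 0, 0, 0.2, 0, 0, 0, 0.2, 0, 0, 0.1, 0, 0, 0, 0.2, 0, 0, 0.05, 0, 0, 0, 0.2, 0, 0, 0.05, 0, 0, 0, 0.2, 0, 0, 0.05, 0, 0, 0, 0.2, 0, 0, 0, 0, 0, 0, 0.2, 0, 0, 0, 0, 0, 0, 0.2]}}

```text
t: 8.6
eef_pos: [0.52, -0.0115, 0.0438]
tool_rot: [-0.0, 0.574, 0.819, -0.0]
contact_force: [-2.4, -0.3, 5.1]
gripper_width: 0.335
grasp_force: 50.1
```

Contact with the pocket floor begins (5 N). Press a little more, then release.

Request:
{"method": "jog_arm", "body": {"moves": [0, 0, 0.05, 0, 0, 0, 0.2, 0, 0, 0.05, 0, 0, 0, 0.2, 0, 0, 0, 0, 0, 0, 0.2, 0, 0, 0, 0, 0, 0, 0.2, 0, 0, 0, 0, 0, 0, 0.6, 0, 0, 0, 0, 0, 0, 0.6, 0, 0, 0, 0, 0, 0, 0.6, 0, 0, 0, 0, 0, 0, 0.6]}}

```text
t: 9.27
eef_pos: [0.52, -0.0115, 0.0411]
tool_rot: [-0.0, 0.574, 0.819, -0.0]
contact_force: [0.1, 1.1, 0.2]
gripper_width: 0.602
grasp_force: 0.0
```

Request:
{"method": "jog_arm", "body": {"moves": [0, 0, -1, 0, 0, 0, 0.6, 0, 0, -1, 0, 0, 0, 0.6, 0, 0, -1, 0, 0, 0, 0.6, 0, 0, 0, 0, 0, 0, 0.3, 0, 0, 0, 0, 0, 0, 0, 0, 0, 0, 0, 0, 0, 0, 0, 0, 0, 0, 0, 0, 0, 0, 0, 0, 0, 0, 0, 0], "grip_force": 20}}

```text
t: 9.93
eef_pos: [0.5193, -0.0116, 0.1003]
tool_rot: [-0.001, 0.574, 0.819, -0.001]
contact_force: [0.3, 0.5, -0.1]
gripper_width: 0.003
grasp_force: 0.0
```

Request:
{"method": "jog_arm", "body": {"moves": [0, 0, 0.5, 0, 0, 0, 0, 0, 0, 0.2, 0, 0, 0, 0, 0, 0, 0.1, 0, 0, 0, 0, 0, 0, 0.1, 0, 0, 0, 0, 0, 0, 0, 0, 0, 0, 0, 0, 0, 0, 0, 0, 0, 0, 0, 0, 0, 0, 0, 0, 0, 0, 0, 0, 0, 0, 0, 0]}}

```text
t: 10.6
eef_pos: [0.5202, -0.0115, 0.0835]
tool_rot: [0.0, 0.574, 0.819, 0.0]
contact_force: [0.6, -0.2, 0.3]
gripper_width: 0.001
grasp_force: 0.0
```

Request:
{"method": "jog_arm", "body": {"moves": [0, 0, 0.1, 0, 0, 0, 0, 0, 0, 0.05, 0, 0, 0, 0, 0, 0, 0.05, 0, 0, 0, 0, 0, 0, 0.05, 0, 0, 0, 0, 0, 0, 0.05, 0, 0, 0, 0, 0, 0, 0, 0, 0, 0, 0, 0, 0, 0, 0, 0, 0, 0, 0, 0, 0, 0, 0, 0, 0]}}

```text
t: 11.27
eef_pos: [0.5205, -0.0115, 0.0781]
tool_rot: [0.0, 0.574, 0.819, 0.0]
contact_force: [-3.2, 0.2, 8.6]
gripper_width: 0.004
grasp_force: 4.3
```

Pressing at 8.6 N on the top at z=0.078: the cap is fully home. Now up, back and down behind the block.

Request:
{"method": "jog_arm", "body": {"moves": [0, 0, -1, 0, 0, 0, 0, 0, 0, -0.5, 0, 0, 0, 0, 1, 0, 0, 0, 0, 0, 0, 1, 0, 0, 0, 0, 0, 0, 1, 0, 0, 0, 0, 0, 0, 1, 0, 0, 0, 0, -0.1, 0, 0.2, 0, 0, 0, 0, 0, 0, 0, 0, 0, 0, 0, 0, 0]}}

```text
t: 11.93
eef_pos: [0.4911, 0.0688, 0.1075]
tool_rot: [0.0, 0.57, 0.822, 0.0]
contact_force: [0.5, -1.1, -0.4]
gripper_width: -0.001
grasp_force: 0.0
```

```bash
python3 - <<'E'
from g import *
go((.492,.0645,.02))
ims=[]
for n,(x,y,w,h) in dict(wrist=(0,0,560,420),side=(240,110,120,90)).items():
    c=read_camera(n);np.savez(n+"5.npz",**{k_:np.array(v) for k_,v in c.items()})
    ims.append(cv2.resize(c["color"][y:y+h,x:x+w],(400,300),interpolation=cv2.INTER_CUBIC))
    print(n,[proj(load(n+"5"),p).round(0) for p in((.5213,-.0133,.078),(.502,.0382,.038))])
go((.492,.0645,.02))
cv2.imwrite("pics/m5.png",np.hstack(ims))
E
```

```text
11.9333 [0.4911 0.0688 0.1075] xang 110.57 z [ 5.e-04  5.e-04 -1.e+00] F [ 0.5 -1.1 -0.4] w -0.001
units [-0.22 -0.04  4.38]
wrist [array([280., 370.]), array([280., 265.])]
side [array([296., 165.]), array([291., 196.])]
12.0333 [0.4917 0.0665 0.1074] xang 110.36 z [ 5.e-04 -4.e-04 -1.e+00] F [0.6 0.2 0.4] w 0.001
units [-0.1  -0.02  4.37]
```

View pics/m5.png

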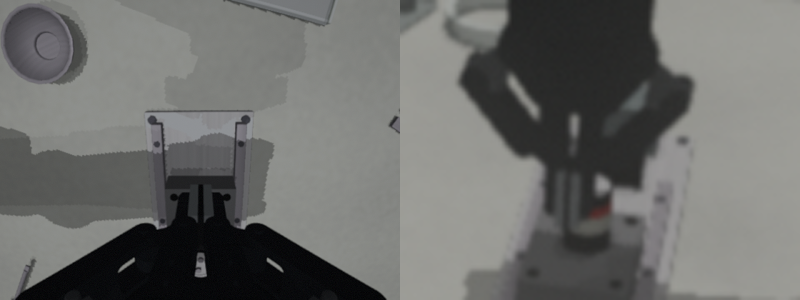

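The wrist view shows the block's rear edge at row ≈255–265, as predicted, with the fingers centred between the rails. The side view shows the cap standing in the block. Going down.

Request:
{"method": "jog_arm", "body": {"moves": [0, 0, 1, 0, 0, 0, 0, 0, 0, 1, 0, 0, 0, 0, 0, 0, 1, 0, 0, 0, 0, 0, 0, 1, 0, 0, 0, 0, 0, 0, 0.3, 0, 0, 0, 0, 0, 0, 0, 0, 0, 0, 0, 0, 0, 0, 0, 0, 0, 0, 0, 0, 0, 0, 0, 0, 0]}}

```text
t: 12.7
eef_pos: [0.4922, 0.0671, 0.0223]
tool_rot: [0.001, 0.571, 0.821, 0.001]
contact_force: [0.6, -0.7, 0.1]
gripper_width: 0.005
grasp_force: 0.0
```

Request:
{"method": "jog_arm", "body": {"moves": [-0.2, 0, 0, 0, 0, 0, 0, -0.2, 0, 0, 0, 0, 0, 0, -0.2, 0, 0, 0, 0, 0, 0, -0.2, 0, 0, 0, 0, 0, 0, 0, 0, 0, 0, 0, 0, 0, 0, 0, 0, 0, 0, 0, 0, 0, 0, 0, 0, 0, 0, 0, 0, 0, 0, 0, 0, 0, 0]}}

```text
t: 13.37
eef_pos: [0.4968, 0.0526, 0.0213]
tool_rot: [-0.0, 0.571, 0.821, 0.0]
contact_force: [0.2, 0.1, 0.6]
gripper_width: -0.002
grasp_force: 0.0
```

Request:
{"method": "jog_arm", "body": {"moves": [-0.2, 0, 0, 0, 0, 0, 0, -0.2, 0, 0, 0, 0, 0, 0, -0.2, 0, 0, 0, 0, 0, 0, -0.2, 0, 0, 0, 0, 0, 0, -0.2, 0, 0, 0, 0, 0, 0, -0.2, 0, 0, 0, 0, 0, 0, -0.2, 0, 0, 0, 0, 0, 0, -0.2, 0, 0, 0, 0, 0, 0]}}

```text
t: 14.03
eef_pos: [0.5081, 0.022, 0.0213]
tool_rot: [-0.0, 0.571, 0.821, -0.0]
contact_force: [-0.8, 1.5, 0.4]
gripper_width: -0.001
grasp_force: 1.1
```

Request:
{"method": "jog_arm", "body": {"moves": [-0.2, 0, 0, 0, 0, 0, 0, -0.2, 0, 0, 0, 0, 0, 0, -0.2, 0, 0, 0, 0, 0, 0, -0.2, 0, 0, 0, 0, 0, 0, -0.2, 0, 0, 0, 0, 0, 0, -0.2, 0, 0, 0, 0, 0, 0, -0.2, 0, 0, 0, 0, 0, 0, -0.2, 0, 0, 0, 0, 0, 0]}}

```text
t: 14.7
eef_pos: [0.5192, -0.008, 0.0213]
tool_rot: [-0.0, 0.571, 0.821, -0.0]
contact_force: [-0.7, 1.2, 0.7]
gripper_width: -0.002
grasp_force: 1.0
```

```bash
python3 -c "
from g import *
for i in range(4): read_camera('side');go((.5213,-.0133,.02))"
```

```text
14.75 [ 0.5196 -0.009   0.0213] xang 110.34 z [ 3.e-04 -6.e-04 -1.e+00] F [-0.   1.9 -0.5] w 0.001
units [-0.23  0.01  0.06]
14.8 [ 0.5196 -0.0088  0.0213] xang 110.33 z [ 5.e-04 -6.e-04 -1.e+00] F [-0.2 -0.3 -1. ] w 0.002
units [-0.24  0.    0.07]
14.85 [ 0.5195 -0.0085  0.0214] xang 110.34 z [ 5.e-04 -6.e-04 -1.e+00] F [-0.2  0.1 -0.3] w -0.001
units [-0.26  0.    0.07]
14.9 [ 0.5194 -0.0082  0.0214] xang 110.36 z [ 5.e-04 -4.e-04 -1.e+00] F [-0.1  0.  -0.4] w -0.001
units [-0.27 -0.    0.07]
```

Request:
{"method": "jog_arm", "body": {"moves": [-0.1, 0, 0, 0, 0, 0, 0, -0.1, 0, 0, 0, 0, 0, 0, -0.1, 0, 0, 0, 0, 0, 0, -0.1, 0, 0, 0, 0, 0, 0, -0.1, 0, 0, 0, 0, 0, 0, -0.1, 0, 0, 0, 0, 0, 0, -0.1, 0, 0, 0, 0, 0, 0, -0.1, 0, 0, 0, 0, 0, 0]}}

```text
t: 15.57
eef_pos: [0.5248, -0.0225, 0.0213]
tool_rot: [-0.0, 0.571, 0.821, 0.0]
contact_force: [-1.3, 4.2, 3.5]
gripper_width: 0.001
grasp_force: 2.4
```

Request:
{"method": "jog_arm", "body": {"moves": [-0.1, 0, 0, 0, 0, 0, 0, -0.1, 0, 0, 0, 0, 0, 0, -0.1, 0, 0, 0, 0, 0, 0, -0.1, 0, 0, 0, 0, 0, 0, -0.1, 0, 0, 0, 0, 0, 0, 0, 0, 0, 0, 0, 0, 0, 0, 0, 0, 0, 0, 0, 0, 0, 0, 0, 0, 0, 0, 0]}}

```text
t: 16.23
eef_pos: [0.5275, -0.0303, 0.0214]
tool_rot: [-0.001, 0.57, 0.822, 0.0]
contact_force: [-3.0, 8.4, 6.2]
gripper_width: -0.0
grasp_force: 4.4
```

```bash
python3 - <<'E'
from g import *
F=[]
for i in range(12):
    c=read_camera('side' if i%2 else 'scene');np.savez(("side" if i%2 else "scene")+"6.npz",**{k_:np.array(v) for k_,v in c.items()});o=get_obs();F.append(o["contact_force"])
go((.5213,-.0133,.02));F=np.array(F);print(F.mean(0),F.std(0), F.mean(0)@[-.35,.937,0])
s,d=load("scene6"),load("side6")
cr=lambda c,x,y,k=4:cv2.resize(c["color"][y:y+75,x:x+100],(400,300),interpolation=cv2.INTER_CUBIC)
cv2.imwrite("pics/m6.png",np.hstack([cr(s,150,240),cr(d,255,115)]))
E
```

```text
16.8333 [ 0.5275 -0.0303  0.0214] xang 110.48 z [-0.0013  0.0016 -1.    ] F [-3.9  8.7  5.1] w -0.001
units [0.9  0.   0.07]
[-4.18690177  8.00945538  5.58556327] [0.46698977 0.3310849  0.37538262] 8.97027531192261
```

View pics/m6.png

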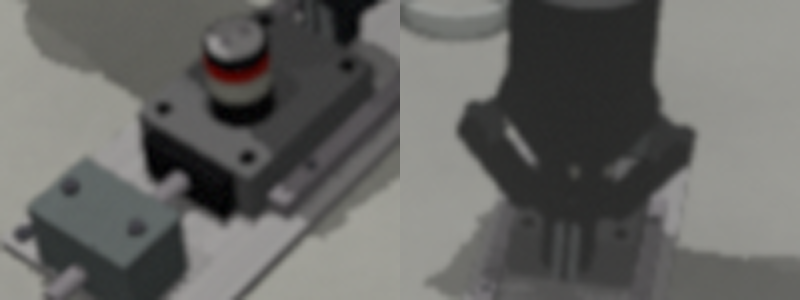

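The scene view shows the block against the pad, the cap upright and home, and the plunger rod partly in. Front holes are at (190.8,267) and (212,279.3), housing holes at (167.5,286.5) and (184.3,297).

```bash
python3 - <<'E'
from h import *
s0,s=load("scene0"),load("scene6")
u=np.array([.350,-.937])
def dark(c,x,y,r=4):
    g=cv2.cvtColor(c["color"],cv2.COLOR_BGR2GRAY);x,y=round(x),round(y)
    p=g[y-r:y+r+1,x-r:x+r+1].astype(float);p=np.clip(np.percentile(p,30)-p,0,None);Y,X=np.mgrid[-r:r+1,-r:r+1];return (x+(p*X).sum()/p.sum(),y+(p*Y).sum()/p.sum())
def mid(c,ps,z,ref):
    q=[dark(c,*p) if ref else p for p in ps];return np.mean([onz(c,p,z)[:2] for p in q],0)
C=lambda x,y:(140+x/2.5,200+(y-300)/2.5)
E=lambda x,y:(150+x/4,240+y/4)
for ref in(0,1):
    b0=mid(s0,[C(200,405),C(253,433)],.038,ref);h0=mid(s0,[C(70,517),C(110,542)],.048,ref)
    b=mid(s,[E(163,108),E(248,157)],.038,ref);h=mid(s,[E(70,186),E(137,228)],.048,ref)
    for B,Hh in((b0,h0),(b,h)):
        D=(Hh-B)@u*1000;print(ref,"gap",D.round(1),"front face jig x",(141-D+9).round(1))
    print("travel",((b-b0)@u*1000).round(1))
E
```

```text
0 gap 148.9 front face jig x 1.1
0 gap 65.7 front face jig x 84.3
travel 83.3
1 gap 149.5 front face jig x 0.5
1 gap 64.7 front face jig x 85.3
travel 84.7
```

Request:
{"method": "jog_arm", "body": {"moves": [-0.1, 0, 0, 0, -0.1, 0, 0, -0.1, 0, 0, 0, -0.1, 0, 0, -0.1, 0, 0, 0, -0.1, 0, 0, -0.1, 0, 0, 0, -0.1, 0, 0, 0, 0, 0, 0, 0, 0, 0, 0, 0, 0, 0, 0, 0, 0, 0, 0, 0, 0, 0, 0, 0, 0, 0, 0, 0, 0, 0, 0]}}

```text
t: 17.5
eef_pos: [0.5294, -0.0367, 0.0211]
tool_rot: [0.01, 0.57, 0.822, -0.008]
contact_force: [-5.2, 11.0, 4.9]
gripper_width: 0.001
grasp_force: 6.0
```

```bash
cat > f.py <<'E'
from g import *
F=[]
for i in range(8):
    c=read_camera('scene');F.append(get_obs()["contact_force"])
np.savez("scene7.npz",**{k_:np.array(v) for k_,v in c.items()})
go((.5213,-.0133,.02));F=np.array(F).mean(0);print(F, F@[-.35,.937,0])
s0,s=load("scene0"),load("scene7");u=np.array([.350,-.937])
# block motion since start of push: track patches of the block's top (front holes) from scene6
a=load("scene6");ga,gs=[cv2.cvtColor(c["color"],cv2.COLOR_BGR2GRAY) for c in(a,s)]
for p in[(190.75,267),(212,279.25),(167.5,286.5),(184.25,297)]:
    q,st,_=cv2.calcOpticalFlowPyrLK(ga,gs,np.float32([[p]]),None,winSize=(11,11),maxLevel=2);q=q.ravel()
    z=.038 if p[1]<283 else .048
    print(q,"moved mm along jig",((onz(s,q,z)-onz(a,p,z))[:2]@u*1000).round(2))
E
python3 f.py
```

```text
17.9 [ 0.5295 -0.0367  0.0211] xang 110.53 z [ 0.0069 -0.0236 -0.9997] F [-4.8 10.2  5.3] w 0.002
units [1.24 0.03 0.02]
[-5.61237491 10.41530354  4.95465242] 11.723470633282366
[188.4792  269.01337] moved mm along jig 6.26
[209.89201 281.2308 ] moved mm along jig 5.88
[167.50761 286.507  ] moved mm along jig 0.0
[184.25056 297.0127 ] moved mm along jig 0.02
```

Request:
{"method": "jog_arm", "body": {"moves": [-0.1, 0, 0, 0, 0, 0, 0, -0.1, 0, 0, 0, 0, 0, 0, 0, 0, 0, 0, 0, 0, 0, 0, 0, 0, 0, 0, 0, 0, 0, 0, 0, 0, 0, 0, 0, 0, 0, 0, 0, 0, 0, 0, 0, 0, 0, 0, 0, 0, 0, 0, 0, 0, 0, 0, 0, 0]}}

```text
t: 18.57
eef_pos: [0.5307, -0.0399, 0.0211]
tool_rot: [0.009, 0.57, 0.822, -0.008]
contact_force: [-5.1, 11.2, 4.7]
gripper_width: 0.001
grasp_force: 6.5
```

```bash
python3 f.py; python3 - <<'E'
from g import *
# wrist view: tray caps and pad check by numbers: front-hole to housing gap, using both images of the housing
s=load("scene7");u=np.array([.350,-.937])
g=cv2.cvtColor(s["color"],cv2.COLOR_BGR2GRAY)
# pad rear/front darkness profile along the jig centreline at pad top height .036
h=np.mean([onz(s,p,.048)[:2] for p in[(167.5,286.5),(184.25,297)]],0)
n=np.array([.937,.350])
for off in(-.015,.015):
    print(off,[(x,int(g[tuple(np.round(proj(s,np.r_[h+u*(x-141)/1000+n*off,.036])[::-1]).astype(int))])) for x in range(84,122,2)])
E
```

```text
18.9667 [ 0.5307 -0.0399  0.0211] xang 110.56 z [ 0.0064 -0.0231 -0.9997] F [-6.3 11.1  4.4] w 0.002
units [1.41 0.03 0.02]
[-5.76617381 11.86798978  4.8439261 ] 13.138467256093586
[187.28882 270.14758] moved mm along jig 9.68
[208.65582 282.35336] moved mm along jig 9.24
[167.50504 286.5119 ] moved mm along jig 0.01
[184.2553  297.01028] moved mm along jig 0.01
-0.015 [(84, 99), (86, 99), (88, 99), (90, 100), (92, 82), (94, 82), (96, 40), (98, 17), (100, 17), (102, 16), (104, 13), (106, 6), (108, 20), (110, 31), (112, 86), (114, 139), (116, 131), (118, 131), (120, 105)]
0.015 [(84, 99), (86, 99), (88, 101), (90, 101), (92, 93), (94, 57), (96, 42), (98, 19), (100, 14), (102, 21), (104, 14), (106, 8), (108, 8), (110, 7), (112, 19), (114, 47), (116, 74), (118, 91), (120, 102)]
```

The front face is at jig x ≈ 94–95 mm, so the plunger is about 19–20 mm in and holding steady. Handing in.

```bash
python3 -c "
from station import *
print(hand_in())"
```

```text
the job is handed in; nothing more can be done
None
```

I put the tall capacitor fully home in the block's pocket, slid the block onto the sprung stop and handed the job in still pressing: plunger about 19–20 mm in (about 10 N of spring force, about 13 N at the wrist, which I put down to friction), with the other two capacitors left in the tray, not re-checked at the end.

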